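# Turn the parcel-trolley wheel by its spokes until the valve stem points straight up

## Robot

A 6-joint arm with a two-finger parallel gripper is mounted at the origin on the work surface. World frame = base frame: x ahead of the robot, y to its left, z up, the work surface at z = 0. Lengths are in m, angles in rad, forces in N, time in s.
With the tool pointing down it reaches from about 0.325 to 0.75 m from the base axis. Payload 7.6 kg.
Tool frame: the origin (TCP) lies midway between the tips of the shut fingers; the grasp point (between the pads) lies 19 mm behind it; z points along the fingers, y is the direction in which the jaws open and shut (so a half turn about z gives the same grasp; the last joint's range is limited). The gripper opens to 85 mm and grips with 20 to 120 N. Pads are 22 mm wide; open, the fingers measure 114 mm over their backs; the gripper's body (76 mm by 85 mm) begins 54 mm behind the grasp point. The pads swing forward as they close: fully open they stand 13 mm farther back than shut.
Start: joints at [-0.07, 0.052, 1.401, -0, 1.689, -0.07], TCP at [0.525, 0, 0.231] pointing down, gripper open.
Joint ranges: [-2.9, 2.9], [-0.91, 2.17], [0.12, 2.37], [-1.06, 4.2], [0.26, 2.73], [-2.93, 2.93]. Speed limits (rad/s): [2.57, 2.57, 3.01, 3.14, 3.14, 3.14].

## Interface

Orientations are given as a 3x3 rotation matrix whose columns are the frame's x, y, z axes.
In Python, from cell import arm, open_jaws, close, eyes, order gives the robot as it stands. The module is installed in compiled form; this text tells all that it offers. Calls block until the motion is done:
- arm.move_ptp(position, orientation): joint-space move of the TCP to a pose.
- arm.servo_line(position, max_speed=0.15, rotation=None, guard=None): straight line of the TCP; rotation=None keeps the orientation; max_speed is the mean speed in m/s. With guard (N) it stops when the force on the tool has changed by that much, and returns True; else False.
- arm.goto_joints(angles): joint-space move.
- open_jaws() and close(squeeze=None): open the fingers fully, or close them until they stop; squeeze is the grip in N (None keeps the last).
- arm.dwell(seconds).
- arm.ik(position, orientation): joint angles nearest the present ones, or None.
- arm.get_obs(): the state.
- eyes.snapshot(name): name is "scene" or "side" or "wrist"; returns a dict with "frame" (420x560x3 uint8, blue, green, red), "range_z" (420x560 float32, m along the optical axis (not along the pixel's ray), 0 where there is no reading), "mtx" (3x3 intrinsics, pixels), "k1" (the pictures are not rectified: a ray, as slopes to the right and down, at radius r is drawn at 1 + k1 r^2 times it, then the intrinsics apply), "extrinsics" (4x4, takes a point from world to camera coordinates). Camera axes: x right, y up, looking along -z (the intrinsics and any distortion apply to the point x, -y, -z); pixel columns grow to the right and rows downward; lengths in m; the calibration is good to about 2 mm. A picture is of the moment at which its call begins.
A pose or a line that the arm cannot do raises arm.PlanningError and nothing moves.
- order.sign_off(): hands the job in, once; it reports no verdict.
The state is a dict: "clock": time; "joint_pos": joint angles; "joint_velocities": joint speeds; "joint_torque": joint torques, N m; "position": TCP position; "eef_rot": TCP orientation; "ft_force": force on the tool from outside, world axes, zero at the start; "ft_torque": the same for the moment, N m; "opening": finger opening in m.
Only numpy, scipy, OpenCV 4.12 (cv2) and the standard library are available. Lean on these libraries where they do the work, as an engineer would, in place of code of your own. Each camera call takes 0.05 s, during which the arm holds its last target. There are 200 camera calls.

## Task

The wheel of the office parcel trolley sits on a stand on the desk: turn it until its red-capped valve stem points straight up, so that the valve is at the very bottom of the wheel with the stem aimed up at the hub, ready for the pump. Push it round spoke by spoke with the fingertips, in at least two separate pushes with the fingers taken off the spokes for a moment in between while the stem is still clearly away from upright, and keep off the tyre, its rim and the valve. Pick nothing up, leave the mug, pump and wrench where they are, and leave the wheel at rest.

Things in the scene. Friction and masses are not known exactly. Their poses are not given: they have to be found in the camera images.
- stand: Grey stand fixed to the desk; origin at desk height straight below the hub. x: the level axle, away from the robot (turned by the stand's yaw); y left, z up. Base plate 240 wide (y), x -55 to +115, 10 mm thick. Two round legs (16 mm) behind the wheel only (x +42 to +58 mm) run from the hub down to y = +-95 mm; the wheel is open on the robot's side.
- hub (a point): Centre of the wheel, on the axle, 172 mm above the desk, in the middle plane of the tyre (stand x = 0). The hub is a grey cylinder 50 mm in diameter; its face stands 42 mm out of the middle plane towards the robot (stand x = -42 mm).
- wheel (a joint): Turn q of the wheel in rad, no stops, growing clockwise seen from the robot (left goes up, right down). Stem straight up at 0 or whole turns (6.283). In the stand's frame the stem points along (0, -sin q, cos q); the valve sits opposite, below the hub at q = 0. Starts at 1.8 to 4.5. Stiff bearing: 0.2 N m (3 N at 65 mm); it stays where left and hardly coasts.
- spokes: Five yellow spokes turning with the wheel; origin hub centre, x the axle, z the way the stem points. Round bars 14 mm thick at 0, +-72, +-144 deg from z about x (one straight opposite the valve). From radius 25 to 80 mm they stand proud of the tyre towards the robot (stand x -39 to -25 mm), then bend back to the rim at 108 mm.
- tyre: Black tyre on an aluminium rim, turning with the wheel; origin at the hub centre, axes as the spokes'. Outer diameter 298 mm, 28 mm wide (stand x = -14 to +14 mm); the rim's inner radius is 105 mm. Keep off it: more than 4 N on it fails.
- valve: Brass valve stem with a red cap, up to 15 mm thick, in the middle plane of the wheel, reaching from the rim (106 mm from the hub) in towards the hub to 65 mm from it. Origin at the hub centre, z as the spokes'. Keep off it: more than 2 N on it fails.
- stem_tip (a point): End of the red cap of the valve stem, 65 mm from the hub centre. At the goal it is straight below the hub.
- mug: Blue ceramic mug, 80 mm in diameter, 95 mm high, handle at its +y. Origin under its centre. Stands beside the wheel; leave it.
- pump: Small upright hand pump, aluminium barrel, black T handle 60 mm long at the top, foot 60 mm in diameter, 183 mm high. Origin under its foot. Stands beside the wheel; leave it.
- wrench: Steel wrench 150 mm long, lying flat on the desk between robot and wheel, long axis its x. Origin under its middle. Leave it.

How it is judged:
On the way, in this order (a step that is already met when the one before it is completed fails the run):
1. the fingers push a spoke (contact force between the fingers and spokes above 0.5 N), for 0.04 s.
2. wheel turned (stem tip over 30 mm), fingers off the spokes, stem still over 0.2 rad from upright (distance of stem_tip from where it was at the start of the episode above 0.03 m and contact force between the fingers and spokes below 0.1 N and angle between spokes's own z axis and vertical above 0.2 rad), for 0.4 s.
3. the fingers push a spoke again (contact force between the fingers and spokes above 0.5 N), for 0.04 s.
At the end, for the whole second after the job is handed in: The valve stem points straight up within 0.14 rad (8 degrees), valve at the bottom of the wheel; the wheel is at rest; mug, pump and wrench are within 25 mm of where they stood and not tipped (angle between spokes's own z axis and vertical below 0.14 rad and angular speed of spokes below 0.05 rad/s and distance of each of mug, pump, wrench from where it was at the start of the episode below 0.025 m and angle between each of mug, pump, wrench's own z axis and vertical below 0.15 rad); the robot touches nothing.
It fails at once if more than 4 N on the tyre or rim (contact force between any of the fingers, the arm and tyre above 4 N).
It fails at once if more than 2 N on the valve (contact force between any of the fingers, the arm and valve above 2 N).
It fails at once if mug, pump or wrench lifted, tipped or moved more than 25 mm (distance of any of mug, pump, wrench from where it was at the start of the episode above 0.025 m or angle between any of mug, pump, wrench's own z axis and vertical above 0.3 rad).
It also fails if it takes over 58 s, if anything falls off the work surface, if the arm or the gripper's body presses on something with over 40 N, if the wrist force passes 120 N, or if a joint passes its speed limit or range.

## Working session

There is one attempt and no reset: what is moved stays moved. The work goes in short steps, each a Python script; the robot and the scene stay as the last script left them, time stands still between calls to the robot, and variables do not carry over. Pictures are saved under pics/ and viewed, about 8 in all and at most 12, crops included, and the job is handed in when it is done.

```bash
mkdir -p pics; cat > h.py <<'E'
import numpy as np, cv2
from cell import arm, open_jaws, close, eyes, order
def snap(n,fn=None):
    s=eyes.snapshot(n)
    if fn: cv2.imwrite('pics/'+fn,s['frame'])
    return s
def cloud(s):
    z=s['range_z']; h,w=z.shape
    u,v=np.meshgrid(np.arange(w),np.arange(h))
    p=cv2.undistortPoints(np.stack([u,v],-1).reshape(-1,1,2).astype(float),s['mtx'],np.array([s['k1'],0,0,0.])).reshape(h,w,2)
    c=np.stack([p[...,0]*z,-p[...,1]*z,-z],-1)
    E=s['extrinsics']
    return (c-E[:3,3])@E[:3,:3]
E
python3 - <<'E'
from h import *
a=snap('scene','a.png');b=snap('side','b.png')
np.savez('s0.npz',sc=cloud(a),si=cloud(b),zc=a['range_z'],zi=b['range_z'])
cv2.imwrite('pics/ab.png',cv2.resize(np.vstack([a['frame'],b['frame']]),None,fx=.71,fy=.71))
o=arm.get_obs();print(o['position'],o['eef_rot'],o['clock'])
for s in(a,b):print(s['extrinsics'],s['k1'])
E
```

```text
[5.24740879e-01 3.95200607e-05 2.30568418e-01] [[ 4.29863764e-06  9.99999056e-01 -1.37397960e-03]
 [ 9.99999996e-01 -4.16886567e-06  9.44525559e-05]
 [ 9.44467388e-05 -1.37398000e-03 -9.99999052e-01]] 0.1
[[-0.75322763  0.65761267 -0.01391798  0.36883933]
 [-0.40817795 -0.45072392  0.79387575  0.10905513]
 [ 0.51578959  0.60365016  0.6079207  -1.67943723]
 [ 0.          0.          0.          1.        ]] -0.015596803744943183
[[-0.96681558 -0.25533824 -0.00836712  0.47206369]
 [ 0.12971521 -0.51884376  0.84497048 -0.174968  ]
 [-0.22009451  0.81584528  0.53474749 -1.31091428]
 [ 0.          0.          0.          1.        ]] -0.0681469788402137
```

View pics/a.png

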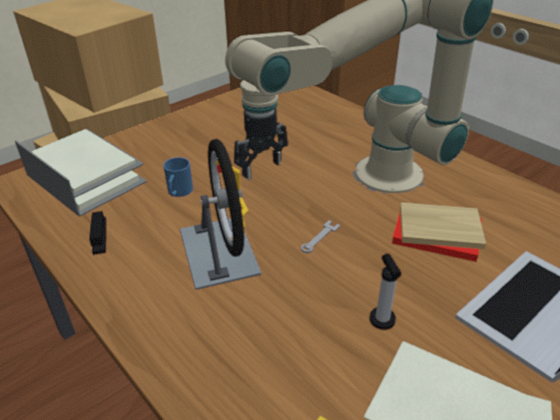

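View pics/b.png

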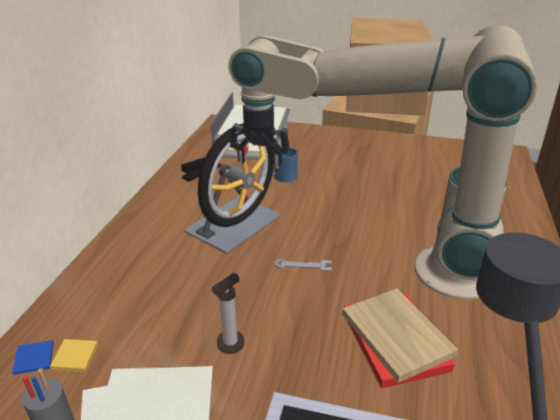

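The scene view shows the wheel from behind (about 222,195), the mug (178,177), wrench (320,237) and pump (385,295). The side view shows the spokes, with the hub near (245,178) and the red cap near (243,148), i.e. towards the top. Next I'll fit the geometry from depth.

```bash
python3 - <<'E'
from h import *
d=np.load('s0.npz')
for k,f in(('si','b.png'),('sc','a.png')):
    P=d[k]; im=cv2.imread('pics/'+f); hsv=cv2.cvtColor(im,cv2.COLOR_BGR2HSV)
    H,S,V=cv2.split(hsv); ok=d['z'+k[1:] if 0 else ('zi' if k=='si' else 'zc')]>0
    box=np.zeros(H.shape,bool)
    if k=='si': box[115:235,195:282]=1
    else: box[135:260,195:250]=1
    yel=box&ok&(H>18)&(H<32)&(S>150)&(V>130)
    red=box&ok&((H<5)|(H>174))&(S>150)&(V>90)
    blk=box&ok&(V<60)
    print(k,yel.sum(),red.sum(),blk.sum())
    if red.sum(): print('red',np.median(P[red],0),P[red].min(0),P[red].max(0),np.argwhere(red).mean(0))
    y=P[yel]; print('yel',np.percentile(y,[5,50,95],axis=0).round(3).tolist())
    b=P[blk]; b=b[(b[:,2]>.03)&(b[:,2]<.33)]; print('blk',np.percentile(b,[2,50,98],axis=0).round(3).tolist())
    if k=='si': np.savez('w.npz',y=y,b=b)
# base plate: points near z=.01 greyish, both
P=d['sc'];im=cv2.imread('pics/a.png').astype(int)
g=(abs(P[...,2]-.01)<.005)&(np.ptp(im,axis=2)<40)
g[:, :170]=0;g[:,270:]=0;g[:200]=0;g[295:]=0
q=P[g][:,:2].astype(np.float32);print('plate',len(q),cv2.minAreaRect(q),q.mean(0))
for n,(u0,u1,v0,v1) in dict(mug=(160,195,155,197),pump=(365,402,252,328),wrench=(300,342,217,252)).items():
    p=P[v0:v1,u0:u1].reshape(-1,3);p=p[p[:,2]>(.004 if n=='wrench' else .02)];print(n,len(p),np.percentile(p,[3,50,97],axis=0).round(3).tolist())
E
python3 - <<'E'
import cv2
im=cv2.imread('pics/b.png');cv2.imwrite('pics/bc.png',cv2.resize(im[115:250,175:305],None,fx=4.4,fy=4.4,interpolation=cv2.INTER_CUBIC))
E
```

```text
si 399 21 2851
red [ 0.58836557 -0.08001456  0.24386188] [ 0.56001549 -0.08548109  0.2362901 ] [0.59182179 0.01059433 0.29862195] [149.14285714 245.14285714]
yel [[0.547, -0.115, 0.095], [0.581, -0.017, 0.186], [0.63, 0.045, 0.221]]
blk [[0.472, -0.323, 0.041], [0.619, 0.013, 0.217], [0.838, 0.082, 0.327]]
sc 165 18 2156
red [ 0.59538557 -0.08019424  0.24372039] [ 0.59238215 -0.08639134  0.23497616] [ 0.59811536 -0.076128    0.2512404 ] [168.33333333 218.5       ]
yel [[0.38, -0.291, 0.001], [0.594, 0.005, 0.19], [0.645, 0.072, 0.266]]
blk [[0.563, -0.168, 0.049], [0.641, 0.011, 0.247], [0.676, 0.083, 0.322]]
plate 2617 ((0.6314813494682312, -0.06314118206501007), (0.245761901140213, 0.17007693648338318), 66.16403198242188) [ 0.6537007  -0.04486446]
mug 869 [[0.514, -0.416, 0.025], [0.556, -0.35, 0.069], [0.605, -0.333, 0.096]]
pump 928 [[0.48, 0.356, 0.028], [0.5, 0.383, 0.128], [0.507, 0.404, 0.185]]
wrench 353 [[0.319, 0.019, 0.004], [0.387, 0.077, 0.007], [0.463, 0.12, 0.011]]
```

View pics/bc.png

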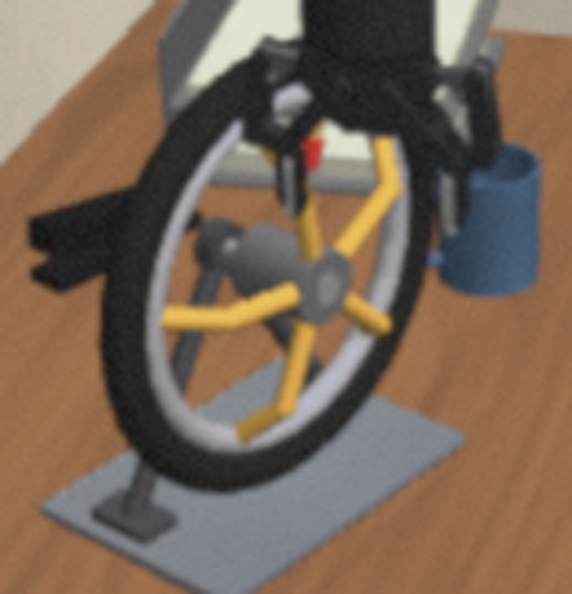

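The crop shows the red cap up and slightly right of the hub, so q is about 3.54. The five spokes are clear. Going clockwise by about 157° is the shorter way. Next I'll check the fit against the yellow and black points, then test IK for a tool axis parallel to the axle.

```bash
cat >> h.py <<'E'
YAW=-0.416; HUB=np.array([0.604,-0.051,0.172])
X=np.array([np.cos(YAW),np.sin(YAW),0]);Y=np.array([-X[1],X[0],0]);Z=np.array([0,0,1.])
def st(P): return (P-HUB)@np.stack([X,Y,Z],1)
def pos(a,r,x): # a: clockwise from up, rad
    return HUB+x*X+r*(-np.sin(a)*Y+np.cos(a)*Z)
def rot(s,tilt=0): # jaw axis y at clockwise angle s from up; tilt: tool pitched down
    z=np.cos(tilt)*X-np.sin(tilt)*Z; up=np.cos(tilt)*Z+np.sin(tilt)*X
    y=-np.sin(s)*Y+np.cos(s)*up
    return np.stack([np.cross(y,z),y,z],1)
E
python3 - <<'E'
from h import *
w=np.load('w.npz')
from scipy.optimize import least_squares
b=st(w['b']); b=b[(abs(b[:,0])<.05)]; r=np.hypot(b[:,1],b[:,2]);b=b[(r>.11)&(r<.17)]
print(len(b),np.percentile(b,[2,20,50,80,98],axis=0).round(3).tolist())
f=b[b[:,0]<-.008]; print('front',len(f)); 
A=np.c_[f[:,1:],np.ones(len(f))];print('plane',np.linalg.lstsq(A,f[:,0],rcond=None)[0])
rr=np.hypot(f[:,1],f[:,2]); print(np.percentile(rr,[2,50,98]))
m=(np.hypot(b[:,1],b[:,2])>.14);g=b[m]
s=least_squares(lambda p:np.hypot(g[:,1]-p[0],g[:,2]-p[1])-.147,[0,0],loss='soft_l1',f_scale=.003);print('centre',s.x)
y=st(w['y']);ry=np.hypot(y[:,1],y[:,2]);k=(ry<.085)&(ry>.025);y=y[k];print('yel x',np.percentile(y[:,0],[5,50,95]))
ang=np.degrees(np.arctan2(-y[:,1],y[:,2]))%360
print(np.histogram(ang,np.arange(0,361,10))[0]); 
d=ang-202.7; d=(d+36)%72-36;print('off',np.median(d))
q0=arm.get_obs()['joint_pos']
for tilt in (0,.3,.6):
  for s in np.radians([-90,-45,0,45,90,135,180,225,270]):
    out=[arm.ik(pos(a,r,x),rot(s,tilt)) for a,r,x in((np.radians(-40),.055,-.023),(np.radians(40),.055,-.023),(0,.055,-.2))]
    print(tilt,round(np.degrees(s)),[None if o is None else np.round(o,2).tolist() for o in out])
E
```

```text
1575 [[-0.043, -0.134, -0.129], [-0.013, -0.019, -0.091], [-0.01, 0.082, 0.015], [-0.005, 0.13, 0.115], [0.005, 0.143, 0.146]]
front 1048
plane [ 0.00707839 -0.04426465 -0.01478746]
[0.12221145 0.13511043 0.15800042]
centre [-0.00367688  0.00090818]
yel x [-0.03881321 -0.03536192 -0.02883373]
[ 0  0  0  0  0 56 16  0  0  0  0  0  9 22  0  1  0  0  0  1 49 26  1  0
  0  0  0 20 55  3  0  0  0  0 18 15]
off 3.5879442619021944
0 -90 [[0.19, -0.05, 2.16, 4.08, 0.79, 0.8], [0.01, -0.18, 2.28, 3.88, 0.66, 0.95], None]
0 -45 [[0.19, -0.05, 2.16, 4.08, 0.79, 1.59], [0.01, -0.18, 2.28, 3.88, 0.66, 1.73], None]
0 0 [[0.19, -0.05, 2.16, 4.08, 0.79, 2.38], [0.01, -0.18, 2.28, 3.88, 0.66, 2.52], None]
0 45 [None, None, None]
0 90 [[0.19, -0.05, 2.16, 4.08, 0.79, -2.34], [0.01, -0.18, 2.28, 3.88, 0.66, -2.19], None]
0 135 [[0.19, -0.05, 2.16, 4.08, 0.79, -1.55], [0.01, -0.18, 2.28, 3.88, 0.66, -1.41], None]
0 180 [[0.19, -0.05, 2.16, 4.08, 0.79, -0.77], [0.01, -0.18, 2.28, 3.88, 0.66, -0.62], None]
0 225 [[0.19, -0.05, 2.16, 4.08, 0.79, 0.02], [0.01, -0.18, 2.28, 3.88, 0.66, 0.16], None]
0 270 [[0
[... 693 characters left out ...]
.76, 1.03, 0.98]]
0.6 45 [[0.12, -0.24, 1.95, -0.75, 0.67, 1.74], [-0.05, -0.36, 2.05, -0.56, 0.59, 1.48], [0.38, -0.85, 2.31, -0.76, 1.03, 1.76]]
0.6 90 [[0.12, -0.24, 1.95, -0.75, 0.67, 2.52], [-0.05, -0.36, 2.05, -0.56, 0.59, 2.27], [0.38, -0.85, 2.31, -0.76, 1.03, 2.55]]
0.6 135 [None, None, None]
0.6 180 [[0.12, -0.24, 1.95, -0.75, 0.67, -2.19], [-0.05, -0.36, 2.05, -0.56, 0.59, -2.44], [0.38, -0.85, 2.31, -0.76, 1.03, -2.16]]
0.6 225 [[0.12, -0.24, 1.95, -0.75, 0.67, -1.4], [-0.05, -0.36, 2.05, -0.56, 0.59, -1.66], [0.38, -0.85, 2.31, -0.76, 1.03, -1.38]]
0.6 270 [[0.12, -0.24, 1.95, -0.75, 0.67, -0.62], [-0.05, -0.36, 2.05, -0.56, 0.59, -0.87], [0.38, -0.85, 2.31, -0.76, 1.03, -0.59]]
```

```bash
python3 - <<'E'
from h import *
close(20)
arm.servo_line(arm.get_obs()['position']+np.array([-.05,.02,.04]),max_speed=.2)
R=rot(0,.6)
arm.move_ptp(pos(np.radians(-49),.055,-.12),R)
o=arm.get_obs();print(o['clock'],st(o['position']),o['opening'],o['joint_pos'])
a=snap('wrist','w1.png');b=snap('side','b1.png')
c=cv2.resize(b['frame'][100:250,160:360],(560,420))
E
```

```text
2.3917 [-0.11949281  0.041357    0.03624253] 0.00045909759436506205 [ 0.29235029 -0.46667405  2.13653241 -0.82082847  0.82506089  1.08058757]
```

View pics/w1.png

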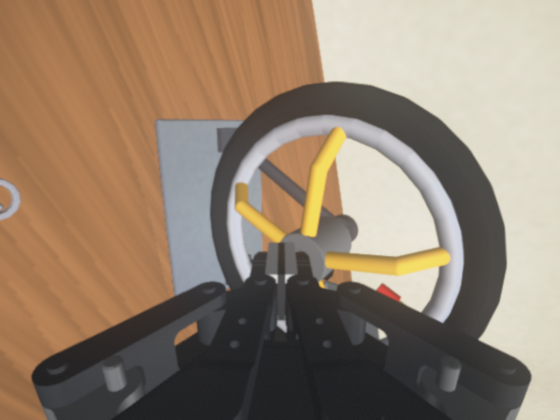

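View pics/b1.png

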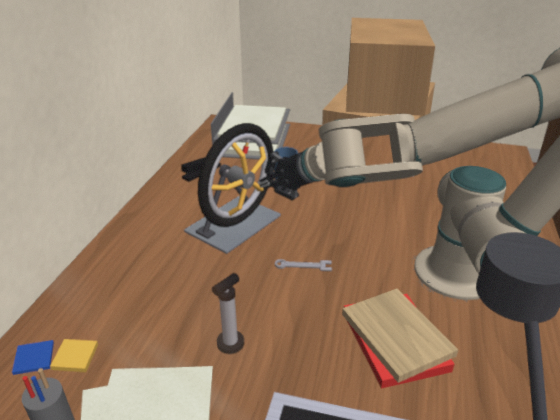

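The wrist view shows the closed fingertips in front of the wheel. The spokes end at (340,130), (240,190) and (450,257), and the cap is at (388,293). The side view shows the arm clear of everything. I'll check the hub and the angle with the wrist depth, then insert under guard.

```bash
cat >> h.py <<'E'
def measure(cam='wrist',fn=None):
    s=snap(cam,fn);P=st(cloud(s));H,S,V=cv2.split(cv2.cvtColor(s['frame'],cv2.COLOR_BGR2HSV))
    r=np.hypot(P[...,1],P[...,2]);ok=(s['range_z']>0)&(r<.12)&(abs(P[...,0])<.06)
    y=ok&(H>18)&(H<32)&(S>150)&(V>100)&(r>.03)&(r<.078); red=ok&((H<6)|(H>173))&(S>150)&(V>80)
    a=np.degrees(np.arctan2(-P[...,1],P[...,2]))
    out={}
    if y.sum(): out['x']=np.percentile(P[y][:,0],[2,50]).round(4); out['mod72']=round(np.degrees(np.angle(np.exp(1j*np.radians(a[y]*5)).mean()))/5,1)
    if red.sum()>4: out['valve']=round(np.median(a[red]),1);out['vx,r']=(np.median(P[red][:,0]).round(4),np.median(r[red]).round(4))
    return out
def arc(a0,a1,r=.055,x=-.022,v=.08,n=None):
    n=n or max(2,int(abs(a1-a0)/15)+1)
    for a in np.linspace(a0,a1,n+1)[1:]: arm.servo_line(pos(np.radians(a),r,x),max_speed=v)
E
python3 - <<'E'
from h import *
print(measure())
print('side',measure('side'),'scene',measure('scene'))
p=pos(np.radians(-49),.055,-.022)
print(arm.servo_line(p,max_speed=.1,guard=5)); o=arm.get_obs();print(o['clock'],st(o['position']),o['ft_force'])
print(measure())
E
```

```text
{'x': array([-0.0387, -0.037 ]), 'mod72': np.float64(-7.3), 'valve': np.float64(22.8), 'vx,r': (np.float64(-0.0028), np.float64(0.075))}
side {'x': array([-0.0402, -0.0356]), 'mod72': np.float64(-9.9), 'valve': np.float64(23.8), 'vx,r': (np.float64(-0.0033), np.float64(0.079))} scene {'x': array([-0.0384, -0.0329]), 'mod72': np.float64(-8.6), 'valve': np.float64(23.8), 'vx,r': (np.float64(0.0039), np.float64(0.0771))}
False
3.775 [-0.0223072   0.04159045  0.03599103] [0.1577082  0.90057237 0.64739189]
{'x': array([-0.0383, -0.0359]), 'mod72': np.float64(-5.9)}
```

```bash
python3 - <<'E'
from h import *
arc(-49,20)
o=arm.get_obs();print(o['clock'],o['ft_force'],st(o['position']))
arc(20,14,n=1)
a=np.radians(14);arm.servo_line(pos(a,.055,-.12),max_speed=.2)
print(measure(fn='w2.png'),measure('side','b2.png'),measure('scene'),arm.get_obs()['clock'])
E
```

```text
5.4083 [-0.40956291  0.4172494   0.18329616] [-0.02202711 -0.01902161  0.0514913 ]
{'x': array([-0.0388, -0.037 ]), 'mod72': np.float64(-32.8), 'valve': np.float64(71.3), 'vx,r': (np.float64(-0.0049), np.float64(0.0763))} {'x': array([-0.0405, -0.0354]), 'mod72': np.float64(-33.3)} {'x': array([-0.0383, -0.0344]), 'mod72': np.float64(-30.5), 'valve': np.float64(69.6), 'vx,r': (np.float64(0.0013), np.float64(0.0739))} 6.45
```

View pics/w2.png

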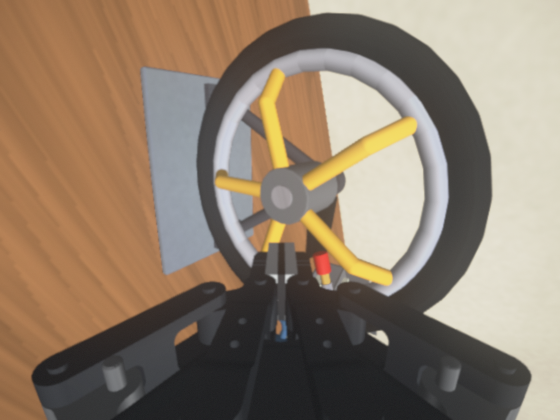

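The wheel has turned about 47°: the cap is at (322,265), valve angle about 70°, spokes intact. Second push, short of the goal.

```bash
python3 - <<'E'
from h import *
arm.servo_line(pos(np.radians(-69),.055,-.12),max_speed=.2)
print(measure())
print(arm.servo_line(pos(np.radians(-69),.055,-.022),max_speed=.1,guard=5),arm.get_obs()['ft_force'])
arc(-69,24)
o=arm.get_obs();print(o['clock'],o['ft_force'],st(o['position']))
arc(24,18,n=1)
arm.servo_line(pos(np.radians(18),.055,-.12),max_speed=.2)
print(measure(),measure('side','b3.png'),measure('scene'),arm.get_obs()['clock'])
arm.servo_line(pos(np.radians(-80),.12,-.14),max_speed=.2)
print(measure(fn='w3.png'))
E
```

```text
{'x': array([-0.0387, -0.037 ]), 'mod72': np.float64(-31.3)}
False [-0.14290979 -0.34460654  0.39016075]
10.3083 [0.65738802 0.28726987 0.10881821] [-0.02205801 -0.02259479  0.04999252]
{'x': array([-0.0389, -0.037 ]), 'mod72': np.float64(-29.3), 'valve': np.float64(147.0), 'vx,r': (np.float64(-0.0041), np.float64(0.069))} {'x': array([-0.0393, -0.0354]), 'mod72': np.float64(-29.5)} {'x': array([-0.0386, -0.0338]), 'mod72': np.float64(-27.5), 'valve': np.float64(151.3), 'vx,r': (np.float64(0.0022), np.float64(0.0661))} 11.35
{'x': array([-0.0386, -0.0358]), 'mod72': np.float64(-25.8), 'valve': np.float64(146.0), 'vx,r': (np.float64(-0.0055), np.float64(0.0819))}
```

View pics/w3.png

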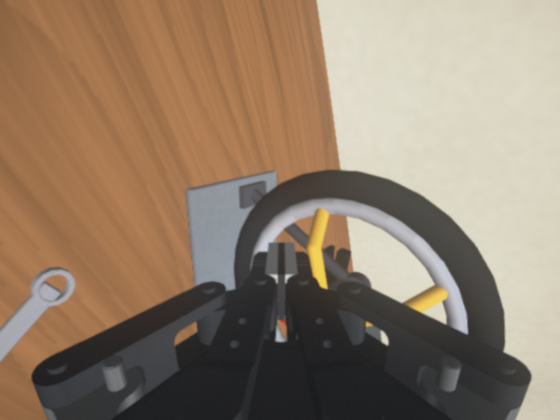

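```bash
cat >> h.py <<'E'
from scipy.optimize import least_squares
def fit(guess,cams=('wrist',),fn=None):
    """fit q (deg clockwise, stem) and hub offset to the yellow spoke points"""
    for c in cams:
        s=snap(c,fn);P=st(cloud(s));H,S,V=cv2.split(cv2.cvtColor(s['frame'],cv2.COLOR_BGR2HSV))
        r=np.hypot(P[...,1],P[...,2]);m=(s['range_z']>0)&(r>.03)&(r<.076)&(abs(P[...,0]+.034)<.012)&(H>18)&(H<32)&(S>150)&(V>100)
        p=P[m]
        def f(t):
            d=p[:,1:]-t[1:]; a=np.arctan2(-d[:,0],d[:,1]); e=(a-t[0]+np.pi/5)%(2*np.pi/5)-np.pi/5
            return np.hypot(d[:,0],d[:,1])*np.sin(e)
        k=least_squares(f,[np.radians(guess),0,0],loss='soft_l1',f_scale=.004)
        print(c,len(p),'q',np.degrees(k.x[0]).round(1),'off',k.x[1:].round(4),'rms',np.sqrt(np.mean(f(k.x)**2)).round(4))
E
python3 - <<'E'
from h import *
arm.servo_line(pos(np.radians(-67),.055,-.12),max_speed=.2)
fit(-32)
print(arm.servo_line(pos(np.radians(-67),.055,-.022),max_speed=.1,guard=5),arm.get_obs()['ft_force'])
arc(-67,-23)
o=arm.get_obs();print(o['clock'],o['ft_force'],st(o['position']))
arc(-23,-30,n=1)
arm.servo_line(pos(np.radians(-30),.055,-.12),max_speed=.2)
arm.servo_line(pos(np.radians(0),.14,-.14),max_speed=.2)
fit(-4,fn='w4.png');print(measure())
fit(-4,('side','scene'));print(measure('scene'),measure('side','b4.png'),arm.get_obs()['clock'])
E
```

```text
wrist 1827 q -30.4 off [0.0002 0.0041] rms 0.0028
False [0.18611928 0.23920573 0.12650011]
14.9083 [0.51618103 0.10780436 0.40018466] [-0.02182444  0.02138113  0.05088378]
wrist 2112 q -2.5 off [-0.0014  0.005 ] rms 0.0031
{'x': array([-0.0385, -0.0364]), 'mod72': np.float64(-1.8), 'valve': np.float64(176.3), 'vx,r': (np.float64(-0.005), np.float64(0.0704))}
side 264 q -2.2 off [0.0012 0.004 ] rms 0.0031
scene 96 q -5.5 off [0.0021 0.0111] rms 0.0024
{'x': array([-0.0383, -0.0341]), 'mod72': np.float64(-2.0), 'valve': np.float64(-176.8), 'vx,r': (np.float64(0.0017), np.float64(0.0664))} {'x': array([-0.0404, -0.0354]), 'mod72': np.float64(-2.3)} 16.7417
```

View pics/w4.png

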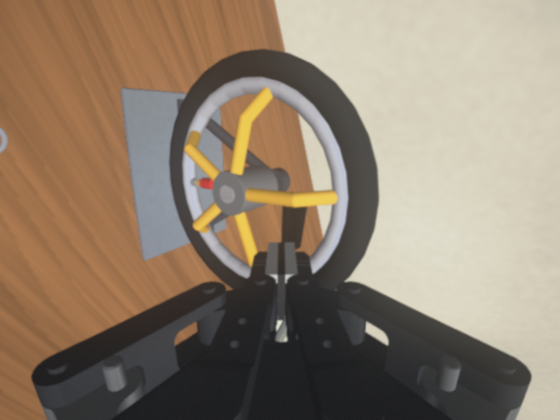

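The wrist view shows one spoke pointing up in the wheel's plane (335,198) and the red cap opposite it (207,183). All the fits put q at -2° to -5.5°, inside the 8° tolerance, so I'm handing in after one last check.

```bash
python3 - <<'E'
from h import *
arm.servo_line(pos(0,.17,-.17),max_speed=.1); arm.dwell(.5)
fit(-3)
P=cloud(snap('scene'))
for n,(u0,u1,v0,v1) in dict(mug=(160,195,155,197),pump=(365,402,252,328),wrench=(300,342,217,252)).items():
    p=P[v0:v1,u0:u1].reshape(-1,3);p=p[p[:,2]>(.004 if n=='wrench' else .02)];print(n,np.median(p,0).round(3))
print(arm.get_obs()['clock'],arm.get_obs()['ft_force']); order.sign_off()
E
```

```text
wrist 1653 q -2.4 off [-0.0016  0.0053] rms 0.003
mug [ 0.556 -0.35   0.069]
pump [0.5   0.383 0.127]
wrench [0.387 0.077 0.007]
17.9167 [-0.63525589  0.32784576  0.1474628 ]
the job is handed in; nothing more can be done
```

I turned the wheel about 155° clockwise in three pushes on the spokes with closed fingertips, then handed the job in at about 18 s on the robot's clock. The fingers came fully off the spokes between pushes.

**Angle:** the wrist and side cameras put the stem 2.2–2.5° short of upright. The scene camera's spoke fit said 5.5° short, from few points, and its reading of the red cap put the stem about 3° past upright. All of these are within the 8° tolerance. The wheel read the same before and after a final pause, so it is at rest.

**Surroundings:** the mug, pump and wrench measured where they started, to within 1 mm. The arm ended clear of everything, with under 1 N on the tool.

**Disagreement:** the spoke fits placed the hub 4–5 mm (11 mm in the scene camera) higher than its stated 172 mm. I took this as camera bias and did not correct for it.

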